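# Bring the green beads round and under the magnifier

## Task

With a fingertip, push on a spoke of the bead carousel to turn it until the dish of green beads is centred over the brass marker disc on the baseboard; then push the magnifier arm round with a fingertip until the lens is centred above that dish. Grasp nothing: every dish stays seated in its holder, never lifted out, and the other things on the bench and baseboard stay where they are.

Things in the scene. Friction and masses are not known exactly. Their poses are not given: they have to be found in the camera images.
- hub (a point): Axis of the bead carousel, at spoke mid-height, 56 mm above the table. The wheel turns level, both ways, and stays where left (about 1.5 N at 60 mm turns it). Brass hub: diameter 44 mm, top 74. Four blue spokes 90 degrees apart, 12 wide, 12 tall (50 to 62 above the table), bare from 22 to 96 from the axis; each ends in an aluminium dish holder, so each points at a dish centre
- station: Fixed wooden baseboard, 380 x 450 mm, top 18 mm above the table (32 mm below the spokes), carrying carousel and magnifier. Origin at table level under the carousel axis; its x axis points from the marker to the axis, its y axis to the robot's left; its place and yaw vary
- marker (a point): Centre of the brass disc (diameter 88 mm, flush) in the baseboard on the side nearest the robot, with a short brass bar beyond it; 130 mm from the carousel axis, directly below the circle of the dish centres, 20 mm above the table
- dish_green: Loose white dish of green beads (beads fixed), 64 mm across the rim, 34 mm tall with beads. Origin: centre of its underside, 56 mm above the table, 130 mm from the carousel axis. Seated with 2 mm of play in a holder (outer radius 35 mm, 50 to 66 mm above the table) at the end of a spoke; which one varies
- dish_red: Loose white dish of red beads (beads fixed), 64 mm across the rim, 34 mm tall with beads. Origin: centre of its underside, 56 mm above the table, 130 mm from the carousel axis. Seated with 2 mm of play in a holder (outer radius 35 mm, 50 to 66 mm above the table) at the end of a spoke; which one varies
- dish_amber: Loose white dish of amber beads (beads fixed), 64 mm across the rim, 34 mm tall with beads. Origin: centre of its underside, 56 mm above the table, 130 mm from the carousel axis. Seated with 2 mm of play in a holder (outer radius 35 mm, 50 to 66 mm above the table) at the end of a spoke; which one varies
- dish_blue: Loose white dish of blue beads (beads fixed), 64 mm across the rim, 34 mm tall with beads. Origin: centre of its underside, 56 mm above the table, 130 mm from the carousel axis. Seated with 2 mm of play in a holder (outer radius 35 mm, 50 to 66 mm above the table) at the end of a spoke; which one varies
- pivot (a point): Vertical pivot axis of the magnifier arm, at arm mid-height, 130 mm above the table, on a steel post (diameter 20 mm, black cap of diameter 32 mm, top at 140 mm) at the left of the baseboard
- lens (a point): Centre of the round lens (black rim, outer diameter 98 mm, 14 mm tall), 130 mm above the table, 274 mm from the pivot. A straight level steel arm, 12 mm wide, 16 mm tall, runs from pivot to rim, bare from 20 to 224 mm from the pivot. It passes above the dishes and stays where left (about 1.2 N at 130 mm moves it)
- magnifier (a joint): Swing of the magnifier arm, rad, counter-clockwise from above positive; 0 = lens over the marker. It starts swung out to the near left, at -1.3 to -0.65, so push it counter-clockwise. Stops at -1.7 and 0.6; no stop or click at 0
- jar: Bystander, loose (sizes in mm): amber glass jar, brass cap, diameter 44, 55 tall, standing on the far right corner of the baseboard; origin at the centre of its underside
- spool: Bystander, loose (sizes in mm): small white wire spool with gold wire, diameter 52, 24 tall, on the near right corner of the baseboard; origin at the centre of its underside
- wax_tin: Bystander, loose (sizes in mm): round aluminium tin, diameter 52, 22 tall, on the far left corner of the baseboard; origin at the centre of its underside
- pliers: Bystander, loose (sizes in mm): pliers with blue handles, 146 long, 50 wide, 14 tall, lying on the table right of the baseboard; origin at the centre of its underside (for the pliers, under the rivet)
- bead_box: Bystander, loose (sizes in mm): clear open box of beads, 90 x 120 x 24 tall, on the table right of the baseboard; origin at the centre of its underside

How it is judged:
On the way, in this order (a step that is already met when the one before it is completed fails the run):
1. the green dish is brought to the brass marker by turning the carousel, with the lens still away (horizontal distance between dish_green and marker below 0.012 m and horizontal distance between lens and marker above 0.06 m and linear speed of dish_green below 0.01 m/s), for 0.3 s.
2. the lens is swung over the green dish, which is still at the marker (horizontal distance between dish_green and marker below 0.012 m and horizontal distance between lens and dish_green below 0.018 m), for 0.3 s.
At the end, for the whole second after the job is handed in: The green dish centre is within 12 mm of the marker centre and the lens centre within 18 mm of the dish centre (both measured level), the carousel and the arm are at rest, and all four dishes sit upright in their holders (all of step 2 and linear speed of dish_green below 0.01 m/s and velocity of joint magnifier between -0.03 and 0.03 rad/s and height (world z) of dish_green between 0.05 and 0.064 m and angle between each of dish_green, dish_red, dish_amber, dish_blue's own z axis and vertical below 0.15 rad and height (world z) of dish_red between 0.05 and 0.064 m and height (world z) of dish_amber between 0.05 and 0.064 m and height (world z) of dish_blue between 0.05 and 0.064 m); the robot touches nothing.
It fails at once if a dish is lifted or tipped out of its holder (raised more than 8 mm or tilted more than 0.35 rad) (height (world z) of any of dish_green, dish_red, dish_amber, dish_blue above 0.064 m or angle between any of dish_green, dish_red, dish_amber, dish_blue's own z axis and vertical above 0.35 rad).
It fails at once if a bystander is moved more than 15 mm (distance of any of jar, spool, wax_tin, pliers, bead_box from where it was at the start of the episode above 0.015 m).
It also fails if it takes over 72 s, if anything falls off the work surface, if the arm or the gripper's body presses on something with over 40 N, if the wrist force passes 120 N, or if a joint passes its speed limit or range.

## Robot

A 7-joint arm with a two-finger parallel gripper is mounted at the origin on the work surface. World frame = base frame: x ahead of the robot, y to its left, z up, the work surface at z = 0. Lengths are in m, angles in rad, forces in N, time in s.
With the tool pointing down it reaches from about 0.4 to 0.85 m from the base axis. Payload 6.9 kg.
Tool frame: the origin (TCP) lies midway between the tips of the shut fingers; the grasp point (between the pads) lies behind it (ctrl.pinch_z is the z of the grasp point in the tool frame, in m); z points along the fingers, y is the line along which they close (so a half turn about z gives the same grasp; the last joint's range is limited). The gripper opens to 85 mm and grips with 20 to 120 N. Pads are 22 mm wide; open, the fingers measure 114 mm over their backs; the gripper's body (76 mm by 85 mm) begins 54 mm behind the grasp point. The pads swing forward as they close: fully open they stand 13 mm farther back than shut.
Start: joints at [0.105, 0.507, -0.238, 1.5, 0.126, 1.149, -0.155], TCP at [0.625, -0, 0.21] pointing down, gripper open.
Joint ranges: [-3.08, 3.08], [-0.24, 2.05], [-1.43, 1.35], [0, 2.5], [-1.52, 4.66], [0.17, 1.96], [-2.89, 2.89]. Speed limits (rad/s): [2.39, 2.39, 3.14, 3.14, 3.14, 3.14, 3.14].

## Interface

Orientations are given as a unit quaternion [w, x, y, z].
In Python, from station import ctrl, get_state, vision, ticket, models gives the robot as it stands. Calls block until the motion is done:
- ctrl.movep(position, orientation): joint-space move of the TCP to a pose.
- ctrl.movel(position, frame=None, max_speed=0.15): straight line of the TCP; frame=None keeps the orientation; max_speed is the mean speed in m/s.
- ctrl.set_joints(angles): joint-space move.
- ctrl.ungrasp() and ctrl.close_gripper(force=None): open the fingers fully, or close them until they stop; force is the grip in N (None keeps the last).
- ctrl.pause(seconds).
- ctrl.ik(position, orientation): joint angles nearest the present ones, or None.
- get_state(): the state.
- vision.grab_frame(name): name is "scene" or "side" or "wrist"; returns (picture, depth): 420x560x3 uint8, blue, green, red; 420x560 float32, m along the optical axis (not along the pixel's ray), 0 where there is no reading.
- vision.camera_info(name): a dict with "mtx" (3x3 intrinsics, pixels), "R" (3x3) and "t" (3): a world point X has camera coordinates R X + t; the wrist camera has in their place "hand_eye" (4x4, takes a point from camera to tool coordinates, whose origin is the TCP and whose axes are the flange's). Camera axes: x right, y down, z forward; pixel columns grow to the right and rows downward; lengths in m; the calibration is good to about 2 mm. The wrist camera is an equidistant fisheye: a pixel r from the principal point sees the ray r / f radians off the axis. A picture is of the moment at which its call begins: read the wrist's pose just before it. camera_info takes no time and is no camera call.
A pose or a line that the arm cannot do raises ctrl.Unreachable and nothing moves.
- ticket.close_job(): hands the job in; it is judged then, once.
Trained networks look in the newest picture that a camera, given by its name, has taken for a name from the list of things; names that differ only in an ending like _2 or _b are one class to them, and where a whole thing is asked for, a point or a joint stands for the part that bears it (a point fixed in the world has none). Each returns a list of dicts, best first, with "p" (0 to 1); they miss things now and then, are a little off and sometimes report something else, mostly with a low value. They report only what shows in the picture. A call takes as long as a camera call.
- models.recognise(camera, target): "point" ([column, row] in pixels, amid what is visible of it).
- models.masks_of(camera, target): "mask" (420x560 bool, what is visible of it) and "point" ([column, row] in pixels, amid what is visible of it).
The state is a dict: "time": time; "qpos": joint angles; "qd": joint speeds; "tau": joint torques, N m; "tcp_pos": TCP position; "eef_rot": TCP orientation; "contact_force": force on the tool from outside, world axes, zero at the start; "wrist_torque": the same for the moment, N m; "width": finger opening in m; "gripper_force": force on a finger pad.
Only numpy, scipy, OpenCV 4.12 (cv2) and the standard library are available. Lean on these libraries where they do the work, as an engineer would, in place of code of your own. Each camera call takes 0.05 s, during which the arm holds its last target. There are 200 camera calls.

## Working session

There is one attempt and no reset: what is moved stays moved. The work goes in short steps, each a Python script; the robot and the scene stay as the last script left them, time stands still between calls to the robot, and variables do not carry over. Pictures are saved under pics/ and viewed, at most 10 in all, crops included, and the job is handed in when it is done.

```bash
mkdir -p pics; ls; cat > h.py <<'E'
import numpy as np, cv2
from station import ctrl, get_state, vision, ticket, models
def world(cam, depth, px):
    """pixels (N,2) -> world (N,3) from depth"""
    c=vision.camera_info(cam); px=np.atleast_2d(px).astype(int)
    z=depth[px[:,1],px[:,0]]
    r=np.c_[px,np.ones(len(px))]@np.linalg.inv(c["mtx"]).T*z[:,None]
    return ((r-np.ravel(c["t"]))@np.array(c["R"]))[z>0]
def at_height(cam, px, h):
    c=vision.camera_info(cam);R=np.array(c["R"]);o=-R.T@np.ravel(c["t"])
    d=R.T@np.linalg.inv(c["mtx"])@np.r_[px,1.]
    return o+d*(h-o[2])/d[2]
E
python3 - <<'E'
from h import *
for cam in("scene","side"):
    im,d=vision.grab_frame(cam); cv2.imwrite(f"pics/{cam}0.png",im)
    for n in("hub","marker","dish_green","dish_red","dish_amber","dish_blue","pivot","lens","jar","spool","wax_tin","pliers","bead_box"):
        for m in models.masks_of(cam,n)[:1]:
            rc=np.argwhere(m["mask"])[:,::-1]; w=world(cam,d,rc)
            print(cam,n,round(m["p"],2),np.round(m["point"]),len(rc),np.round(np.median(w,0),3) if len(w) else None, np.round((w.min(0)+w.max(0))/2,3), np.round(np.percentile(w[:,2],95),3))
print(get_state()["time"],ctrl.pinch_z,get_state()["eef_rot"])
E
```

```text
pics
scene hub 0.81 [288. 206.] 2645 [ 0.592 -0.002  0.063] [0.583 0.009 0.05 ] 0.07
scene marker 0.68 [302. 230.] 28511 [0.607 0.004 0.019] [0.463 0.144 0.148] 0.124
scene dish_red 0.68 [356. 190.] 678 [0.676 0.101 0.086] [0.671 0.145 0.056] 0.091
scene dish_amber 0.66 [306. 257.] 1062 [ 0.679 -0.082  0.086] [ 0.675 -0.076  0.074] 0.091
scene dish_blue 0.59 [216. 208.] 841 [ 0.498 -0.083  0.085] [ 0.466 -0.053  0.055] 0.091
scene pivot 0.95 [299. 231.] 28120 [0.606 0.005 0.019] [0.526 0.131 0.146] 0.125
scene lens 0.67 [263. 100.] 1459 [0.395 0.219 0.134] [0.454 0.283 0.072] 0.141
scene jar 0.63 [290. 306.] 1020 [ 0.704 -0.16   0.072] [ 0.696 -0.137  0.047] 0.075
scene spool 0.75 [172. 228.] 740 [ 0.435 -0.138  0.042] [ 0.428 -0.134  0.032] 0.044
scene wax_tin 0.93 [392. 187.] 553 [0.717 0.2   0.04 ] [0.711 0.222 0.03 ] 0.042
scene pliers 0.19 [273. 151.] 593 [0.495 0.097 0.085] [0.464 0.131 0.055] 0.091
scene bead_box 0.96 [218. 352.] 5679 [ 0.638 -0.255  0.006] [ 0.635 -0.252  0.013] 0.025
side hub 0.76 [270. 223.] 2021 [0.577 0.034 0.06 ] [0.589 0.019 0.047] 0.068
side marker 0.6
[... 360 characters left out ...]
93 -0.065  0.083] [ 0.496 -0.071  0.071] 0.089
side pivot 0.63 [274. 271.] 24578 [0.556 0.144 0.017] [0.548 0.055 0.069] 0.134
side lens 0.83 [343. 294.] 3485 [0.379 0.23  0.132] [0.474 0.189 0.07 ] 0.138
side jar 0.72 [245. 155.] 256 [ 0.699 -0.141  0.069] [ 0.713 -0.176  0.038] 0.074
side spool 0.86 [348. 190.] 363 [ 0.432 -0.123  0.039] [ 0.432 -0.131  0.031] 0.043
side wax_tin 0.79 [186. 279.] 510 [0.714 0.217 0.038] [0.717 0.213 0.028] 0.041
side pliers 0.97 [338. 168.] 496 [ 0.474 -0.223  0.009] [ 0.484 -0.204  0.019] 0.014
side bead_box 0.86 [285. 153.] 854 [ 0.624 -0.228  0.009] [ 0.619 -0.148  0.146] 0.023
1.4 -0.0187 [-3.35960509e-05  7.07120829e-01  7.07092732e-01 -2.66262347e-05]
```

View pics/scene0.png

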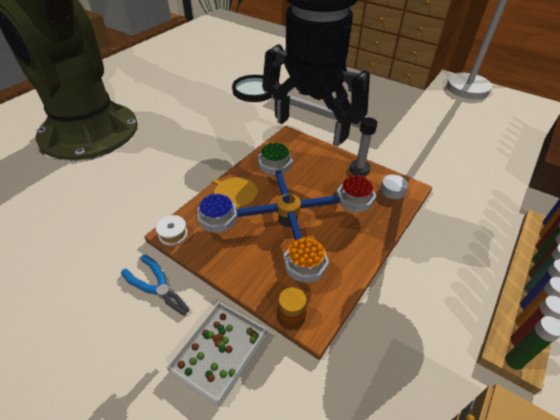

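View pics/side0.png

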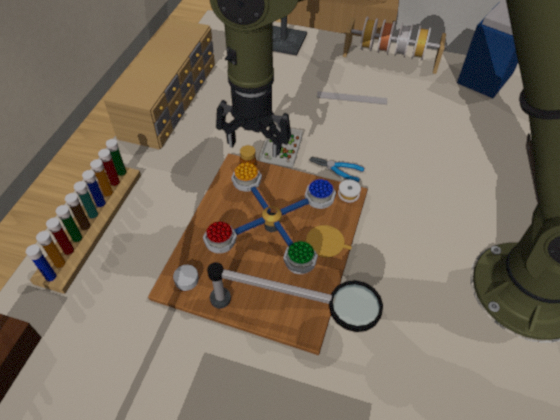

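The scene view shows green at (275,155), blue at (216,208), amber at (306,257) and red at (357,190), with the hub at (288,206). The side view shows the marker disc clear at (328,240), with its bar at about (348,247), the lens at (357,305) and the pivot cap at (216,270). Green needs roughly 45° counter-clockwise. I'll fit these positions precisely next.

```bash
cat >> h.py <<'E'
from scipy.optimize import least_squares
def circ(p):
    f=least_squares(lambda q:np.hypot(p[:,0]-q[0],p[:,1]-q[1])-q[2],[*p.mean(0)[:2],.03],loss="soft_l1",f_scale=.002).x
    return f
HSV={"green":((45,120,30),(80,255,255)),"blue":((110,140,60),(128,255,255)),"amber":((12,200,120),(20,255,255)),"red":((0,190,60),(5,255,255))}
def dishes(cam):
    im,d=vision.grab_frame(cam); out={}
    for n in HSV:
        r=[m for m in models.masks_of(cam,"dish_"+n) if m["p"]>.4][:1]
        if r:
            px=np.argwhere(r[0]["mask"])[:,::-1]; px=px[d[px[:,1],px[:,0]]>0]
            w=world(cam,d,px); w=w[(w[:,2]>.074)&(w[:,2]<.1)]
            if len(w)<30: continue
            hull=cv2.convexHull((w[:,:2]*1000).astype(np.float32))[:,0]/1000
            # known hub-independent estimate: smallest enclosing circle of rim/bead points
            c,rad=cv2.minEnclosingCircle((w[:,:2]*1000).astype(np.float32))
            out[n]=np.r_[c,rad]/1000
    return im,d,out
def lens(cam,d=None):
    if d is None: _,d=vision.grab_frame(cam)
    r=models.masks_of(cam,"lens")
    px=np.argwhere(r[0]["mask"])[:,::-1]; w=world(cam,d,px)
    return w[(w[:,2]>.11)&(w[:,2]<.15)]
E
python3 - <<'E'
from h import *
for cam in("side","scene"):
    im,d,o=dishes(cam)
    for n in o: print(cam,n,np.round(o[n],4))
    hsv=cv2.cvtColor(im,cv2.COLOR_BGR2HSV)
    w=lens(cam,d); 
    if len(w): print(len(w),"lens ext",w.min(0).round(3),w.max(0).round(3),cv2.minEnclosingCircle((w[w[:,0]<.44][:,:2]*1000).astype(np.float32)))
    print("hsv marker", hsv[240,328] if cam=="side" else hsv[188,235])
    # brass pixels at board height
    h=hsv[240,328] if cam=="side" else hsv[188,235]
    m=cv2.inRange(hsv,(17,150,90),(32,255,255))
    px=np.argwhere(m>0)[:,::-1]; px=px[d[px[:,1],px[:,0]]>0]; w=world(cam,d,px)
    k=(abs(w[:,2]-.019)<.006)&(w[:,0]<.52)&(w[:,0]>.36)&(abs(w[:,1])<.12); q=w[k]
    if len(q)>20:
        # re-project the same pixels to z=.02 exactly
        q=np.array([at_height(cam,p,.02) for p in px[k]]); print(cam,"marker px",len(q),np.median(q,0).round(4),q.min(0).round(4),q.max(0).round(4))
        print(cv2.minEnclosingCircle((q[:,:2]*1000).astype(np.float32)))
        mm=np.zeros(m.shape,np.uint8); mm[px[k][:,1],px[k][:,0]]=255
        mm=cv2.morphologyEx(mm,cv2.MORPH_OPEN,cv2.getStructuringElement(2,(9,9)))
        c=max(cv2.findContours(mm,0,1)[0],key=cv2.contourArea)[:,0]
        q=np.array([at_height(cam,p,.02) for p in c]); print("circ",circ(q).round(4))
    for n,h0 in(("hub",.074),("pivot",.14)):
        pass
    w=world(cam,d,np.argwhere(d>0)[:,::-1])
    k=(w[:,2]>.132)&(w[:,2]<.15)&(w[:,0]>.6)&(w[:,0]<.75)&(w[:,1]>.15)&(w[:,1]<.32)
    if k.any(): print(cam,"cap",k.sum(),np.median(w[k],0).round(4),w[k].min(0).round(3),w[k].max(0).round(3))
    k=(w[:,2]>.068)&(w[:,2]<.085)&(np.hypot(w[:,0]-.585,w[:,1]-.02)<.04)
    if k.any(): print(cam,"hub",k.sum(),np.median(w[k],0).round(4),w[k].min(0).round(3),w[k].max(0).round(3))
E
```

```text
side green [0.4907 0.1117 0.0293]
side blue [ 0.4932 -0.0713  0.0307]
side amber [ 0.6784 -0.0695  0.0318]
side red [0.6749 0.1139 0.0305]
3382 lens ext [0.308 0.173 0.116] [0.646 0.273 0.142] ((373.8467712402344, 224.43478393554688), 66.05900573730469)
hsv marker [ 20 168 158]
side marker px 953 [0.4505 0.0224 0.02  ] [ 0.3944 -0.0216  0.02  ] [0.4985 0.0674 0.02  ]
((446.4349060058594, 24.957202911376953), 52.061767578125)
circ [0.4522 0.0216 0.0424]
side cap 258 [0.627  0.2337 0.1379] [0.6   0.217 0.132] [0.646 0.249 0.142]
side hub 67 [0.5814 0.0256 0.0703] [0.566 0.002 0.068] [0.604 0.035 0.074]
scene blue [ 0.4935 -0.077   0.0308]
scene amber [ 0.6758 -0.0755  0.0304]
scene red [0.6739 0.1087 0.0311]
1496 lens ext [0.304 0.17  0.121] [0.644 0.268 0.143] ((354.96478271484375, 220.49417114257812), 51.80735778808594)
hsv marker [ 20 206 186]
scene marker px 870 [0.4536 0.025  0.02  ] [ 0.3921 -0.0121  0.02  ] [0.496  0.0649 0.02  ]
((444.2499084472656, 18.056232452392578), 52.491416931152344)
circ [0.4531 0.0241 0.0408]
scene cap 185 [0.6287 0.2247 0.1404] [0.609 0.213 0.132] [0.643 0.247 0.143]
scene hub 181 [0.5878 0.0074 0.0712] [ 0.561 -0.005  0.068] [0.602 0.037 0.075]
```

```bash
cat >> h.py <<'E'
from scipy.spatial.transform import Rotation as Ro
HUB=np.array([.584,.0195]); MK=np.array([.4527,.0220]); PV=np.array([.630,.231])
def quat(a):
    """tool down, tool y along direction a (rad)"""
    y=np.array([np.cos(a),np.sin(a),0]); z=np.array([0,0,-1.])
    return np.roll(Ro.from_matrix(np.c_[np.cross(y,z),y,z]).as_quat(),1)
def pose(c,r,deg,z):
    t=np.radians(deg); return np.r_[c[0]+r*np.cos(t),c[1]+r*np.sin(t),z], quat(t+np.pi/2)
def F(): return np.array(get_state()["contact_force"])
E
python3 - <<'E'
from h import *
ctrl.close_gripper(20)
p,q=pose(HUB,.062,276,.15); ctrl.movep(p,q)
p,q=pose(HUB,.062,276,.0545); ctrl.movel(p,q)
f0=F(); print(get_state()["time"],f0.round(2))
hit=None
for a in range(278,345,2):
    p,q=pose(HUB,.062,a,.0545); ctrl.movel(p,q,.06); f=F()-f0
    t=get_state(); print(a,round(t["time"],2),f.round(2))
    if hit is None and np.hypot(*f[:2])>.7: hit=a
    if hit and a>=hit+34: break
vis=dishes("side"); cv2.imwrite("pics/side1.png",vis[0])
for n,v in vis[2].items(): print(n,v.round(4),np.degrees(np.arctan2(v[1]-.0212,v[0]-.5843)).round(1))
E
```

```text
3.9667 [0.14 0.32 0.34]
278 4.22 [ 0.04 -0.21 -0.47]
280 4.47 [ 0.1  -1.19  0.29]
282 4.72 [ 0.05 -0.24  0.41]
284 4.97 [-0.45 -1.35 -0.7 ]
286 5.22 [ 0.36 -0.51 -0.28]
288 5.47 [-0.55 -0.15 -0.49]
290 5.72 [0.27 0.05 0.31]
292 5.97 [ 0.57 -0.05 -0.84]
294 6.22 [-0.09 -0.18 -0.28]
296 6.47 [-0.23 -1.21  0.39]
298 6.72 [-0.98 -0.64 -0.24]
300 6.97 [ 0.25 -1.19 -0.51]
302 7.22 [ 0.63 -0.78 -0.27]
304 7.47 [ 0.15 -0.55 -0.48]
306 7.72 [-0.6  -0.27 -1.1 ]
308 7.97 [-0.8  -0.49  0.13]
310 8.22 [0.53 0.13 0.59]
312 8.47 [ 0.89 -0.59 -0.4 ]
314 8.72 [-0.35  0.21 -0.91]
green [0.4907 0.1109 0.0306] 136.2
blue [ 0.4924 -0.0709  0.0299] -134.9
red [0.6753 0.1126 0.0312] 45.1
```

```bash
python3 - <<'E'
from h import *
s=get_state(); print(s["time"],np.round(s["tcp_pos"],4),s["width"],pose(HUB,.062,314,.0545)[0])
a,_=vision.grab_frame("side"); b,_=vision.grab_frame("scene")
f=lambda i,x,y:cv2.resize(i[y:y+150,x:x+190],(390,300),interpolation=2)
cv2.imwrite("pics/c1.png",np.hstack([f(a,170,120),f(b,190,130)]))
E
```

```text
8.9667 [ 0.627  -0.0252  0.0545] -0.00014725708008377487 [ 0.62706882 -0.02509907  0.0545    ]
```

View pics/c1.png

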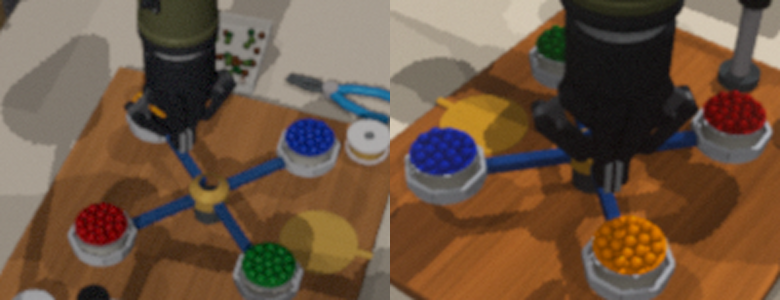

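The fingertips are at about (185,145) in the left crop and (610,180) in the right one, right beside the amber spoke. No dish has moved yet. I'll keep sweeping and watch red and green.

```bash
python3 - <<'E'
from h import *
for a in range(316,331,2):
    p,q=pose(HUB,.062,a,.0545); ctrl.movel(p,q,.06)
    if a%4==2: continue
    o=dishes("side")[2]; print(a,round(get_state()["time"],2),F().round(1),{n:np.degrees(np.arctan2(v[1]-.0212,v[0]-.5843)).round(1) for n,v in o.items()})
a,_=vision.grab_frame("side"); b,_=vision.grab_frame("scene")
f=lambda i,x,y:cv2.resize(i[y:y+150,x:x+190],(390,300),interpolation=2)
cv2.imwrite("pics/c2.png",np.hstack([f(a,170,120),f(b,190,130)]))
E
```

```text
316 9.57 [ 0.6 -0.3  1.7] {'green': np.float64(136.0), 'blue': np.float64(-134.1), 'red': np.float64(46.0)}
320 10.32 [-0.1  0.1  0.1] {'green': np.float64(135.4), 'blue': np.float64(-133.8), 'red': np.float64(45.2)}
324 11.07 [ 0.3 -0.3  0.4] {'green': np.float64(135.9), 'blue': np.float64(-134.2), 'red': np.float64(45.7)}
328 11.82 [-1.  -0.1  0.1] {'blue': np.float64(-134.1), 'red': np.float64(46.2)}
```

View pics/c2.png

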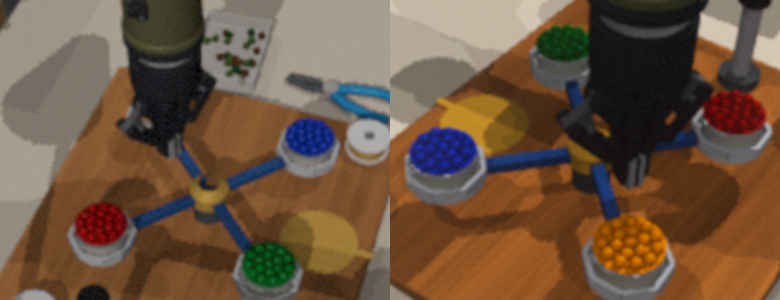

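The tip has moved to the other side of the spoke at (635,180) and nothing turned, so it passed over the top. I'll measure the real tip height.

```bash
python3 - <<'E'
from h import *
s=get_state(); t=np.array(s["tcp_pos"]); print(t.round(4),s["width"],np.round(s["eef_rot"],4),quat(np.radians(328+92)).round(4))
for cam in("side","scene"):
    im,d=vision.grab_frame(cam)
    w=world(cam,d,np.argwhere(d>0)[:,::-1]); k=np.hypot(w[:,0]-t[0],w[:,1]-t[1])<.03
    z=w[k]; 
    for lo in np.arange(.02,.13,.01):
        b=z[(z[:,2]>=lo)&(z[:,2]<lo+.01)]
        if len(b): print(cam,round(lo,2),len(b),b.mean(0).round(3),np.ptp(b,axis=0).round(3))
E
```

```text
[ 0.6376 -0.0116  0.0545] 2.4404878639593336e-05 [-0.      0.2592  0.9658 -0.    ] [0.     0.2588 0.9659 0.    ]
side 0.02 5 [ 0.652 -0.002  0.02 ] [0.03  0.016 0.001]
side 0.05 37 [ 0.622 -0.014  0.058] [0.026 0.033 0.009]
side 0.06 30 [ 0.62  -0.015  0.062] [0.023 0.025 0.004]
side 0.07 8 [ 0.633 -0.002  0.078] [0.012 0.009 0.003]
side 0.08 32 [ 0.636 -0.002  0.086] [0.024 0.026 0.01 ]
side 0.09 33 [ 0.634 -0.003  0.095] [0.021 0.023 0.009]
side 0.1 27 [ 0.635 -0.     0.105] [0.017 0.025 0.01 ]
side 0.11 28 [ 0.63  -0.004  0.116] [0.026 0.042 0.01 ]
side 0.12 76 [ 0.636 -0.002  0.125] [0.043 0.053 0.009]
scene 0.02 29 [0.632 0.002 0.02 ] [0.038 0.049 0.001]
scene 0.05 13 [ 0.62  -0.029  0.056] [0.018 0.017 0.008]
scene 0.06 134 [ 0.625 -0.025  0.063] [0.036 0.036 0.004]
scene 0.07 5 [ 0.64  -0.02   0.079] [0.004 0.002 0.003]
scene 0.08 55 [ 0.642 -0.017  0.086] [0.023 0.023 0.01 ]
scene 0.09 65 [ 0.641 -0.018  0.095] [0.023 0.024 0.01 ]
scene 0.1 71 [ 0.641 -0.018  0.105] [0.024 0.024 0.009]
scene 0.11 54 [ 0.643 -0.018  0.115] [0.019 0.031 0.01 ]
scene 0.12 142 [ 0.644 -0.016  0.126] [0.04  0.048 0.01 ]
```

The fingertips end at about z = 0.076 while the TCP reads 0.0545, so the real tip is about 21 mm behind the nominal TCP. I'll go back to the other side of the spoke and command 21 mm lower.

```bash
python3 - <<'E'
from h import *
Z=.034
p,q=pose(HUB,.062,328,.08); ctrl.movel(p,q)
p,q=pose(HUB,.062,284,.08); ctrl.movel(p,q)
p,q=pose(HUB,.062,284,Z); ctrl.movel(p,q); print(F().round(1),get_state()["time"])
for a in range(288,329,4):
    p,q=pose(HUB,.062,a,Z); ctrl.movel(p,q,.06)
    if a%8==0: continue
    o=dishes("side")[2]; print(a,round(get_state()["time"],2),F().round(1),{n:np.degrees(np.arctan2(v[1]-.0212,v[0]-.5843)).round(1) for n,v in o.items()})
E
```

```text
[-0.   0.1 -0.4] 13.9583
292 14.71 [ 0.2  0.4 -0.4] {'green': np.float64(135.9), 'blue': np.float64(-134.5), 'amber': np.float64(-42.6), 'red': np.float64(46.2)}
300 15.46 [0.2 1.2 5.2] {'green': np.float64(139.2), 'blue': np.float64(-131.2), 'amber': np.float64(-38.8), 'red': np.float64(48.7)}
308 16.21 [-0.9  1.9  7.3] {'green': np.float64(146.7), 'blue': np.float64(-124.1), 'amber': np.float64(-32.5), 'red': np.float64(56.4)}
316 16.96 [-2.1  3.2  7.2] {'green': np.float64(154.3), 'blue': np.float64(-115.1), 'amber': np.float64(-26.5), 'red': np.float64(64.3)}
324 17.71 [-3.1  1.5  7.8] {'green': np.float64(162.3), 'amber': np.float64(-18.0), 'red': np.float64(71.9)}
```

```bash
python3 - <<'E'
from h import *
Z=.034
for a in (332,336,340,341):
    p,q=pose(HUB,.062,a,Z); ctrl.movel(p,q,.06)
p,q=pose(HUB,.062,336,Z); ctrl.movel(p,q,.06)
p,q=pose(HUB,.062,336,.21); ctrl.movel(p,q)
p,q=pose(HUB,.10,310,.23); ctrl.movel(p,q); print(get_state()["time"])
for cam in("side","scene"):
    im,d,o=dishes(cam); cv2.imwrite(f"pics/{cam}2.png",im)
    for n,v in o.items(): print(cam,n,v.round(4))
    w=lens(cam,d);print(w.min(0),w.max(0))
E
```

```text
21.1333
side green [0.4571 0.0323 0.0318]
side blue [ 0.5706 -0.1085  0.0325]
side amber [0.7119 0.0084 0.0303]
side red [0.5965 0.1502 0.0301]
[0.30810168 0.17198908 0.1177722 ] [0.64698019 0.27292723 0.14251801]
scene green [0.4531 0.0271 0.0306]
scene blue [ 0.5708 -0.1142  0.0305]
scene amber [0.7124 0.004  0.031 ]
scene red [0.5943 0.1459 0.0315]
[0.30590808 0.16990077 0.121417  ] [0.64418757 0.26903241 0.14339889]
```

View pics/side2.png

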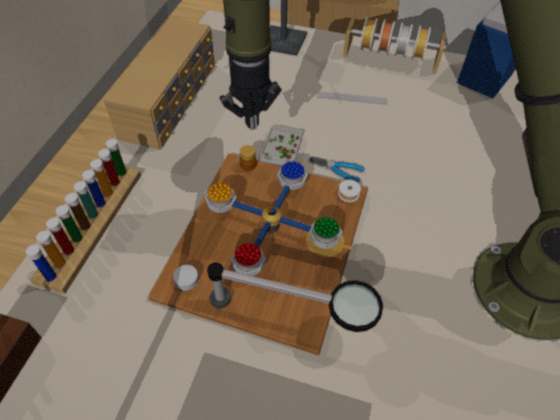

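The green dish at (326,232) sits mostly over the disc, but it is about 4° short: the disc shows at its lower left edge. I'll take the exact station yaw from the baseboard edges.

```bash
python3 - <<'E'
from h import *
for cam,f in(("side","side2"),("scene","scene2"),("scene","scene0")):
    im=cv2.imread(f"pics/{f}.png"); 
    hsv=cv2.cvtColor(im,cv2.COLOR_BGR2HSV)
    m=cv2.inRange(hsv,(3,110,40),(18,255,255))
    c=vision.camera_info(cam)
    # warp to table-plane z=.018 grid, 1 mm/px, x 0.35..0.85, y -0.25..0.3
    R=np.array(c["R"]);t=np.ravel(c["t"]);K=np.array(c["mtx"])
    H=K@np.c_[R[:,0],R[:,1],R[:,2]*.018+t]@np.array([[.001,0,.33],[0,.001,-.27],[0,0,1]])
    w=cv2.warpPerspective(m,np.linalg.inv(H),(520,600))
    w=cv2.morphologyEx(w,cv2.MORPH_OPEN,np.ones((5,5)))
    k=max(cv2.findContours(w,0,1)[0],key=cv2.contourArea)
    k=cv2.convexHull(k); (cx,cy),s,a=cv2.minAreaRect(k); print(f,cx/1000+.33,cy/1000-.27,s,a)
    # line fits on edges: for each y the min/max x
    for ax,nm in((1,"x-edges"),(0,"y-edges")):
        W=w if ax==1 else w.T
        rows=[r for r in range(W.shape[0]) if W[r].any()]; rows=rows[60:-60]
        lo=np.array([[r,np.argmax(W[r]>0)] for r in rows]); hi=np.array([[r,W.shape[1]-np.argmax(W[r][::-1]>0)] for r in rows])
        for e in(lo,hi):
            v=least_squares(lambda q:q[0]+q[1]*(e[:,0]-300)-e[:,1],[np.median(e[:,1]),0],loss="cauchy",f_scale=1).x
            r=abs(v[0]+v[1]*(e[:,0]-300)-e[:,1]); print(nm,"deg",np.degrees(np.arctan(v[1])).round(2),"mid",v[0].round(1),"inl",(r<2).mean().round(2))
E
```

```text
side2 0.5866969604492187 0.13639434814453122 (296.36474609375, 379.3309020996094) 88.36341857910156
x-edges deg 1.71 mid 64.6 inl 0.8
x-edges deg 1.52 mid 443.5 inl 0.97
y-edges deg -1.66 mid 98.8 inl 0.48
y-edges deg -1.68 mid 553.2 inl 1.0
scene2 0.5844583892822266 0.04863470458984376 (455.6911315917969, 383.2601318359375) 88.37271881103516
x-edges deg 1.64 mid 64.2 inl 0.61
x-edges deg 1.59 mid 445.6 inl 1.0
y-edges deg -1.61 mid 90.3 inl 0.84
y-edges deg -1.76 mid 545.2 inl 0.77
scene0 0.5845009460449219 0.04859048461914062 (455.6546630859375, 382.9461364746094) 88.41861724853516
x-edges deg 1.6 mid 64.2 inl 0.85
x-edges deg 1.57 mid 445.6 inl 1.0
y-edges deg -1.57 mid 90.3 inl 0.84
y-edges deg -1.81 mid 545.2 inl 0.89
```

Station yaw is -1.63°, so the marker sits at 178.37° from the hub. The wheel is at 174.65°. I'll push the last 3.7° with feedback.

```bash
cat >> h.py <<'E'
HC={"side":(.584,.0208),"scene":(.5830,.0158)}
OFF={"green":0,"blue":90,"amber":180,"red":270}
def wheel(cam):
    o=dishes(cam)[2]; h=HC[cam]
    a={n:(np.degrees(np.arctan2(v[1]-h[1],v[0]-h[0]))-OFF[n])%360 for n,v in o.items() if v[2]>.028}
    return np.median(list(a.values())), {n:round(float(x),1) for n,x in a.items()}
E
python3 - <<'E'
from h import *
Z=.034
print(wheel("side"),wheel("scene"))
p,q=pose(HUB,.062,331,.12); ctrl.movel(p,q)
p,q=pose(HUB,.062,331,Z); ctrl.movel(p,q)
for a in np.arange(336,352,1.):
    p,q=pose(HUB,.062,a,Z); ctrl.movel(p,q,.06)
    if a<339: continue
    w=wheel("side"); print(a,round(get_state()["time"],2),F().round(1),w)
    if w[0]>178: break
p,q=pose(HUB,.062,a-6,Z); ctrl.movel(p,q,.06); print(wheel("side"))
p,q=pose(HUB,.062,a-6,.21); ctrl.movel(p,q)
p,q=pose(HUB,.10,310,.23); ctrl.movel(p,q)
print(get_state()["time"],wheel("side"),wheel("scene"))
E
```

```text
(np.float64(174.96483287788925), {'green': 174.9, 'blue': 175.1, 'amber': 175.1, 'red': 174.1}) (np.float64(174.92098001814145), {'green': 175.2, 'blue': 174.6, 'amber': 174.1, 'red': 175.3})
339.0 25.16 [-0.9 -1.7  6.2] (np.float64(177.11014491908395), {'green': 176.7, 'blue': 177.6, 'amber': 177.6, 'red': 176.4})
340.0 25.66 [-1.2 -0.8  5.6] (np.float64(177.94418680277164), {'green': 177.9, 'blue': 178.0, 'amber': 178.1, 'red': 89.0})
341.0 26.16 [-0.4 -1.3  5.7] (np.float64(178.94747183287208), {'green': 178.5, 'blue': 179.3, 'amber': 178.9})
(np.float64(177.95504337814629), {'green': 178.1, 'blue': 177.7, 'amber': 177.8, 'red': 178.1})
28.575 (np.float64(177.8929497981988), {'green': 177.7, 'blue': 178.3, 'amber': 177.8, 'red': 178.0}) (np.float64(178.2849121120123), {'green': 178.6, 'blue': 178.7, 'amber': 177.9, 'red': 177.9})
```

The wheel is within about 0.3° of the target. Next is the magnifier arm.

```bash
cat >> h.py <<'E'
def lenspos(cam):
    w=lens(cam); w=w[np.hypot(*(w[:,:2]-PV).T)>.228]
    c,r=cv2.minEnclosingCircle((w[:,:2]*1000).astype(np.float32)); return np.array(c)/1000,r,len(w)
def mpose(deg,z,r=.15,flip=0):
    t=np.radians(deg); return np.r_[PV[0]+r*np.cos(t),PV[1]+r*np.sin(t),z], quat(t-np.pi/2+flip*np.pi)
E
python3 - <<'E'
from h import *
print([lenspos(c) for c in("side","scene")])
for fl in(0,1):
    for a in(164,180,200,226):
        for z in (.23,.099):
            j=ctrl.ik(*mpose(a,z,flip=fl)); print(fl,a,z,None if j is None else np.round(j,2))
E
```

```text
[(array([0.35705997, 0.22245381]), 50.6356086730957, 2188), (array([0.34998419, 0.21605409]), 49.98560333251953, 535)]
0 164 0.23 [-0.09  0.44 -0.71  1.65  0.31  1.17  0.42]
0 164 0.099 [-0.15  0.57 -0.63  1.83  0.43  0.88  0.31]
0 180 0.23 [ 0.03  0.42 -0.78  1.71  0.32  1.15  0.74]
0 180 0.099 [-0.05  0.55 -0.68  1.89  0.45  0.86  0.61]
0 200 0.23 [ 0.19  0.42 -0.86  1.73  0.34  1.15  1.15]
0 200 0.099 [ 0.09  0.55 -0.75  1.92  0.49  0.86  1.01]
0 226 0.23 [ 0.35  0.48 -0.96  1.69  0.42  1.2   1.66]
0 226 0.099 [ 0.27  0.62 -0.87  1.87  0.58  0.93  1.51]
1 164 0.23 [-0.58  0.38  0.04  1.65 -0.02  1.11 -2.39]
1 164 0.099 [-0.64  0.52  0.12  1.84 -0.09  0.79 -2.32]
1 180 0.23 [-0.48  0.34 -0.03  1.71  0.01  1.09 -2.08]
1 180 0.099 [-0.53  0.48  0.05  1.9  -0.03  0.76 -2.03]
1 200 0.23 [-0.33  0.33 -0.1   1.74  0.04  1.08 -1.66]
1 200 0.099 [-0.38  0.47 -0.03  1.93  0.02  0.75 -1.64]
1 226 0.23 [-0.15  0.36 -0.17  1.69  0.07  1.1  -1.12]
1 226 0.099 [-0.19  0.49 -0.13  1.88  0.09  0.78 -1.13]
```

```bash
python3 - <<'E'
from h import *
Z=.099
ctrl.movep(*mpose(164,.23)); 
ctrl.movel(*mpose(164,Z)); print(get_state()["time"],F().round(1))
for a in (168,172,176,180,184,188):
    ctrl.movel(*mpose(a,Z),.08)
print(get_state()["time"],F().round(1),lenspos("side"),lenspos("scene"))
im,_=vision.grab_frame("side"); cv2.imwrite("pics/side3.png",im)
E
```

```text
31.675 [-0.4 -0.7 -0.1]
33.375 [ 1.5  0.7 -0.2] (array([0.36731888, 0.15817555]), 50.684303283691406, 1929) (array([0.36384076, 0.15392332]), 51.07695388793945, 1133)
```

View pics/side3.png

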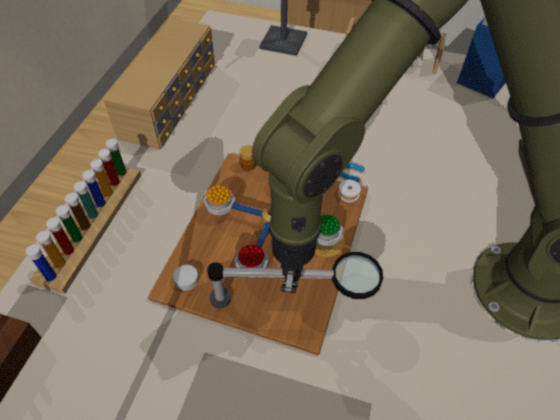

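The arm is following the fingertip: lens at (357,275), fingertip at (290,280). I'll continue to near the target, then finish with feedback.

```bash
python3 - <<'E'
from h import *
Z=.099
for a in (192,196,200,204,208,212,215): ctrl.movel(*mpose(a,Z),.08)
T={"side":np.array([.584,.0208])+.13*np.array([-.9996,.0284]),"scene":np.array([.583,.0158])+.13*np.array([-.9996,.0284])}
def rep():
    for c in T:
        try:
            l=lenspos(c); print(a,round(get_state()["time"],2),c,l[0].round(4),round(l[1],1),"lens-marker mm",((l[0]-T[c])*1000).round(1))
        except Exception as e: print(c,e)
rep()
a=218; ctrl.movel(*mpose(a,Z),.08); rep()
im,_=vision.grab_frame("side"); im2,_=vision.grab_frame("scene"); f=lambda i:cv2.resize(i[100:340,120:400],(400,343))
cv2.imwrite("pics/c4.png",np.hstack([f(im),f(im2)]))
E
```

```text
215 35.67 side [0.4311 0.0463] 51.2 lens-marker mm [-23.   21.8]
215 35.77 scene [0.4271 0.0423] 51.3 lens-marker mm [-26.   22.8]
218 36.12 side [0.4416 0.0345] 51.6 lens-marker mm [-12.5  10. ]
218 36.23 scene [0.4388 0.0328] 51.2 lens-marker mm [-14.2  13.3]
```

View pics/c4.png

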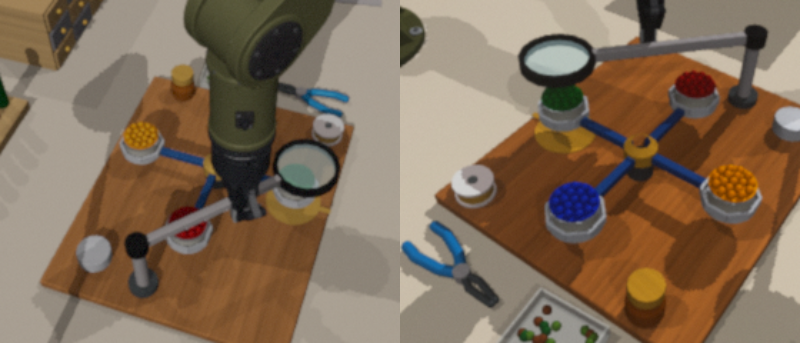

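The lens is right of the disc at (306,168) in the left crop and just short of the dish, about 17 mm to go. I'll push about 3.6° more, then withdraw.

```bash
python3 - <<'E'
from h import *
Z=.099
T={"side":np.array([.584,.0208])+.13*np.array([-.9996,.0284]),"scene":np.array([.583,.0158])+.13*np.array([-.9996,.0284])}
def rep():
    for c in T:
        l=lenspos(c); print(round(get_state()["time"],2),c,round(l[1],1),"lens-marker mm",((l[0]-T[c])*1000).round(1))
ctrl.movel(*mpose(220.5,Z),.05);rep()
ctrl.movel(*mpose(221.6,Z),.03);rep()
ctrl.pause(.5)
ctrl.movel(*mpose(214,Z),.06); ctrl.movel(*mpose(208,.23),.1); ctrl.movel(*mpose(185,.25),.12);rep()
print(wheel("side"),wheel("scene"))
im,_=vision.grab_frame("side"); im2,_=vision.grab_frame("scene"); f=lambda i:cv2.resize(i[100:340,120:400],(400,343))
cv2.imwrite("pics/c5.png",np.hstack([f(im),f(im2)]))
E
```

```text
36.71 side 51.0 lens-marker mm [-3.9  3.5]
36.81 scene 51.3 lens-marker mm [-6.9  4.7]
37.16 side 51.8 lens-marker mm [-0.3 -0.1]
37.26 scene 51.3 lens-marker mm [-2.7  2.6]
40.48 side 50.8 lens-marker mm [-1.6 -0.1]
40.58 scene 51.3 lens-marker mm [-2.7  2.5]
(np.float64(178.83966744617283), {'blue': 357.8, 'amber': 178.8, 'red': 178.0}) (np.float64(178.37987602654994), {'green': 179.8, 'blue': 178.1, 'amber': 177.9, 'red': 178.6})
```

View pics/c5.png

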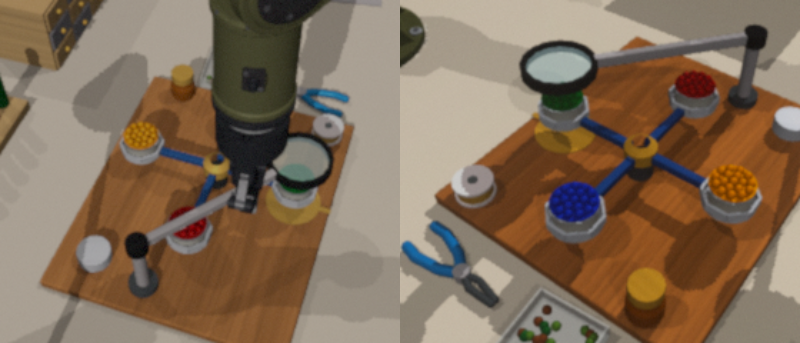

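The lens is over the green dish in both views, (303,160) left and (558,66) right. The measured error is within about 4 mm, the wheel is at 178.4°, and the arm is clear.

```bash
python3 - <<'E'
from h import *
ctrl.pause(.5); print(get_state()["time"],F().round(1),ticket.close_job())
E
```

```text
the job is handed in; nothing more can be done
41.6833 [ 0.1 -0.4 -0.1] None
```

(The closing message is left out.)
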